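# Move the lift-off hinged door to the repaired amplifier

## Robot

A 7-joint arm with a two-finger parallel gripper is mounted at the origin on the work surface. World frame = base frame: x ahead of the robot, y to its left, z up, the work surface at z = 0. Lengths are in mm, angles in rad, forces in N, time in s.
With the tool pointing down it reaches from about 400 to 875 mm from the base axis. Payload 4.4 kg.
Tool frame: the origin (TCP) lies at the very end of the fingers, on their centre line; the grasp point (between the pads) lies 19 mm behind it; z points along the fingers, y is the line along which they close (so a half turn about z gives the same grasp; the last joint's range is limited). The gripper opens to 85 mm and grips with 20 to 120 N. Pads are 22 mm wide; open, the fingers measure 114 mm over their backs; the gripper's body (76 mm by 85 mm) begins 54 mm behind the grasp point. The pads swing forward as they close: fully open they stand 13 mm farther back than shut.
Start: joints at [-1.41, 0.628, 0.038, 1.517, -0.027, 0.996, -0.02], TCP at [146.134, 633.374, 231.313] pointing down, gripper open.
Joint ranges: [-3.06, 3.06], [-0.37, 2.12], [-1.25, 1.32], [0.18, 2.47], [-1.1, 4.24], [0.23, 1.98], [-2.94, 2.94]. Speed limits (rad/s): [2.57, 2.57, 3.14, 3.14, 3.14, 3.14, 3.14].

## Interface

Orientations are given as [roll, pitch, yaw] about the fixed x, y, z axes, in that order (R = Rz(yaw) Ry(pitch) Rx(roll)).
In Python, from cell import sensors, get_image, camera_params, order gives the robot as it stands.
- The arm moves only by the shell command python3 -m inch 'ROWS' [OPENING]. ROWS is JSON, a list that holds one entry, the list of rows, each a list of 4 numbers: the shift along the tool's x, y, z in cm, then the turn about the tool's z in degrees. A call has 1 to 8 rows; each row is the pose to reach, as a shift and turn from the pose commanded when the call began, along the tool's axes at that moment; what a row does not reach only later rows make up. A row lasts 1/12 s, in which the tool goes at most 41.7 mm and 7.16 degrees, less where a joint would pass 70% of its speed; a pose out of reach is approached as far as the arm can. A call with a gripper value outside its range is refused whole. OPENING is the finger opening in cm, from 0 to 8.54, set as the call begins (- or left out, the last holds). The fingers move at their own pace and stop on an object; the grip force is fixed at half the most. Time passes only in rows, so rows that repeat a pose let the fingers close. It gives the time, the measured TCP pose, the force, the opening and the grip force at its end, in the units of the state.
- sensors.read_state(): the state, without advancing time (a new reading comes with each control period).
- get_image(name): name is "side" or "top"; returns the picture (420x560x3 uint8, blue, green, red); there is no depth.
- camera_params(name): a dict with "mtx" (3x3 intrinsics, pixels), "D" ([k1, k2, p1, p2, k3] as OpenCV has them; the pictures are not rectified), "rvec" (rotation vector, rad) and "tvec" (3), from world to camera coordinates, as OpenCV has them. Camera axes: x right, y down, z forward; pixel columns grow to the right and rows downward; lengths in mm; the calibration is good to about 2 mm. A picture is of the moment at which its call begins. camera_params takes no time and is no camera call.
- order.finish_job(): hands the job in; it is judged then, once.
The state is a dict: "clock": time; "qpos": joint angles; "qd": joint speeds; "tau": joint torques, N m; "eef_pos": TCP position; "tool_rot": TCP orientation; "force": force on the tool from outside, world axes, zero at the start; "torque": the same for the moment, N m; "width": finger opening in mm; "gripper_force": force on a finger pad.
Only numpy, scipy, OpenCV 4.12 (cv2) and the standard library are available. Lean on these libraries where they do the work, as an engineer would, in place of code of your own. Each camera call takes 0.05 s, during which the arm holds its last target. There are 200 camera calls.

## Task

The blue service door is hinged on the black scrap amplifier: pull its sprung hinge pin by pinching the red tab towards the white one, lift the door off, and hang it the same way round on the cream repaired amplifier. The cream case's two hinge lugs were refitted a few millimetres off their usual place, so feel for the holes. The door must end lying flat and shut, with its fixed stub and its sprung pin both fully home in the hinge holes, leaving the screwdriver and the roll of tape where they lie.

Things in the scene. Friction and masses are not known exactly. Their poses are not given: they have to be found in the camera images.
- door_grip (a point): Blue door, 0.3 kg. This point: midway between its two upright tabs, 40 mm above the underside of its sheet, 28 mm straight above the hinge axis. Axes: y along the hinge axis from red tab to white tab, z up out of the sheet, -x from the hinge to the free edge. Tabs 8 mm thick along y, 26 mm wide along x, tops 60 mm above the sheet's underside. The white tab is fixed, its outer face at y = +31 mm
- red_tab (a point): red tab, carried by the sprung pin, 40 mm above the sheet's underside, its outer face 4 mm to -y. Pin out: the two tabs measure 62 mm over their outer faces; fully squeezed 36 mm. Keep fingertips 18 mm or more above the sheet's underside beside it, for the pin runs there. Squeezing about the tabs' middle moves the red tab 13 mm and the whole door 13 mm the other way: both ends leave their holes
- door: the door; origin on the underside of its sheet, straight below the hinge axis (12 mm below it), half-way between the tips of stub and pin, 40 mm below door_grip, same axes. Sheet 4 mm thick, covers x -85 to +19 and y -55 to +73 mm. It starts shut on the black case
- door_edge (a point): middle of the door's free edge, in the sheet, 85 mm from the hinge axis
- stub_tip (a point): bevelled end of the fixed steel stub, 8 mm round, on the hinge axis at the door's +y end, 83 mm from the middle; hung, it sits 8 mm deep in its hole
- pin_tip (a point): bevelled end of the sprung steel pin, 8 mm round, on the hinge axis at the door's -y end, 83 mm from the middle when out; hung, it sits 8 mm deep in its hole
- pin (a joint): how far the sprung pin with its red tab is pulled towards the white tab (m): 0 fully out, 0.026 fully pulled (hard stop). The spring pushes with 5 N at 0 and 9 N at 0.026. A brass collar on the pin meets the lug, so that when let go the spring also pushes the door's stub home
- ready_hinge (a point): Cream repaired case, 110 x 214 x 70 mm, fixed, open on top, green board inside. This point: where its hinge axis should be, half-way along, 12 mm above the flat rim on which the door lies (82 mm above the table), 33 mm to +x of the case's middle. Axes as the door's when hung: y along the hinge, -x to the side with the control knobs. Hung, door_grip lies 28 mm above the true axis
- ready: the cream case; origin in the middle of its underside, axes as ready_hinge. On its rim stand two steel lugs, 7 mm thick, 27 mm wide, 24 mm high, inner faces at y = -75 and +75 mm, each with a square hole 11 mm wide, 12 mm above the rim. Both lugs were refitted together in slots: the holes sit up to 7 mm off ready_hinge to -x or +x (fixed, not measured), to be felt for
- scrap_hinge (a point): the same point as ready_hinge on the black scrap case, which is alike in size, with its lugs in their right place; the door hangs there at the start
- screwdriver_grip (a point): yellow screwdriver, 170 mm, lying between the cases, a bystander; its handle
- tape_mid (a point): roll of black tape, 68 mm across, 19 mm high, nearest the robot, a bystander; its middle
There are look-alikes about, which are no part of the job. Of the things that look like the part that bears scrap_hinge, the larger one is meant.

How it is judged (in metres and radians):
On the way:
1. the door is lifted clear of the black scrap case (z of door_grip in the frame of scrap_hinge above 0.07 m and angle between door_grip's own z axis and vertical below 0.5 rad), for 0.1 s.
At the end, for the whole second after the job is handed in: The door hangs on the cream case, free edge on the knob side, flat to 0.05 rad and at rest: door_grip 28 mm above ready_hinge to within 3 mm, within 4 mm along the hinge and 9.5 mm across it, sprung pin out to within 3 mm (so far out only when stub and pin are both in the holes) (x of door_grip in the frame of ready_hinge between -0.0095 and 0.0095 m and y of door_grip in the frame of ready_hinge between -0.004 and 0.004 m and z of door_grip in the frame of ready_hinge between 0.025 and 0.031 m and x of door_edge in the frame of ready_hinge below -0.07 m and angle between door_grip's own z axis and vertical below 0.05 rad and value of joint pin below 0.003 m and linear speed of door below 0.02 m/s); the robot touches nothing.
It fails at once if the screwdriver or the tape roll is moved more than 40 mm (distance of any of screwdriver_grip, tape_mid from where it was at the start of the episode above 0.04 m).
It also fails if it takes over 64 s, if anything falls off the work surface, if the arm or the gripper's body presses on something with over 40 N, if the wrist force passes 120 N, or if a joint passes its speed limit or range.

## Working session

There is one attempt and no reset: what is moved stays moved. The work goes in short steps, Python scripts to look and compute and a shell command to move; the robot and the scene stay as the last step left them, time stands still between calls to the robot, and variables do not carry over. Pictures are saved under pics/ and viewed, at most 10 in all, crops included, and the job is handed in when it is done.

```bash
mkdir -p pics; ls
python3 - <<'E'
from cell import sensors,get_image,camera_params
import cv2
for n in("top","side"):
    cv2.imwrite(f"pics/{n}0.png",get_image(n)); p=camera_params(n); print(n,p)
s=sensors.read_state(); print({k:s[k] for k in("clock","eef_pos","tool_rot","force","width")})
E
```

```text
pics
top {'mtx': array([[466.40905221,   0.        , 276.3728681 ],
       [  0.        , 466.40905221, 210.0381642 ],
       [  0.        ,   0.        ,   1.        ]]), 'D': array([0.00848773, 0.        , 0.        , 0.        , 0.        ]), 'rvec': array([ 2.12746793, -2.14954998,  0.21769676]), 'tvec': array([ -93.41772234,  522.6206275 , 1168.98140763])}
side {'mtx': array([[422.27503137,   0.        , 283.46232573],
       [  0.        , 422.27503137, 200.18954632],
       [  0.        ,   0.        ,   1.        ]]), 'D': array([-0.08128369,  0.        ,  0.        ,  0.        ,  0.        ]), 'rvec': array([ 2.10752373, -0.41744242,  0.21508549]), 'tvec': array([-512.15905916,  151.4989833 , 1090.64539754])}
{'clock': 0.1, 'eef_pos': array([146.01774003, 632.81465385, 230.49727446]), 'tool_rot': array([-3.13990536e+00,  1.74442449e-05,  2.91473283e+00]), 'force': array([ 0.18678625, -1.02254135, -0.02189326]), 'width': 85.15576915664532}
```

View pics/top0.png

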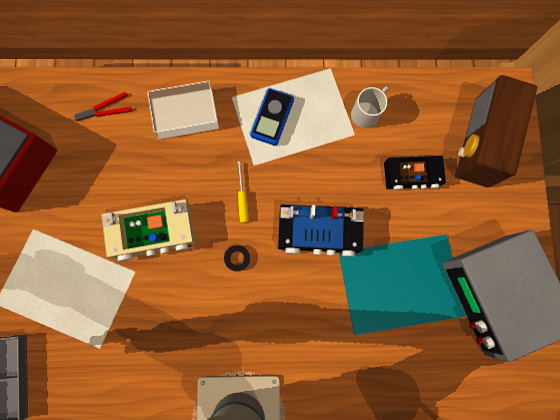

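View pics/side0.png

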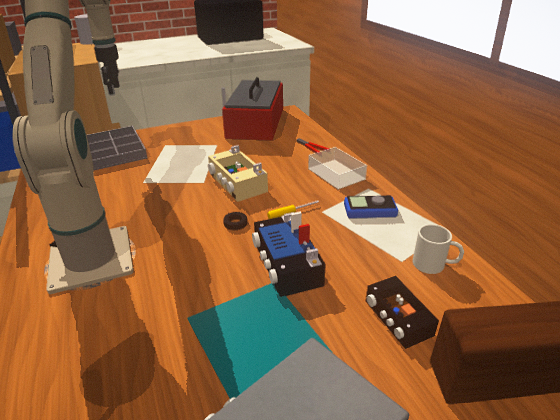

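Top view: cream case at about (148,228), black case with blue door at (321,230), with the red tab at about (334,212) and the white tab at about (313,211). The tape is at (237,258) and the screwdriver at (243,200). Next I'll make an enlarged crop.

Run:
```python
import cv2,numpy as np
t=cv2.imread("pics/top0.png");s=cv2.imread("pics/side0.png")
def c(im,x,y,w=100,h=75):
    r=cv2.resize(im[y:y+h,x:x+w],(400,300),interpolation=cv2.INTER_CUBIC)
    for k in range(0,w,10):
        cv2.putText(r,str(x+k),(k*400//w,8),0,.3,(255,255,255),1); cv2.line(r,(k*400//w,10),(k*400//w,14),(255,255,255),1)
    for k in range(10,h,10):
        cv2.putText(r,str(y+k),(0,k*300//h+3),0,.3,(255,255,255),1)
    return r
cv2.imwrite("pics/crop0.png",np.vstack([np.hstack([c(t,97,192),c(t,271,192)]),np.hstack([c(s,190,135),c(s,240,205,120,90)])]))
```

```text
(no output)
```

View pics/crop0.png

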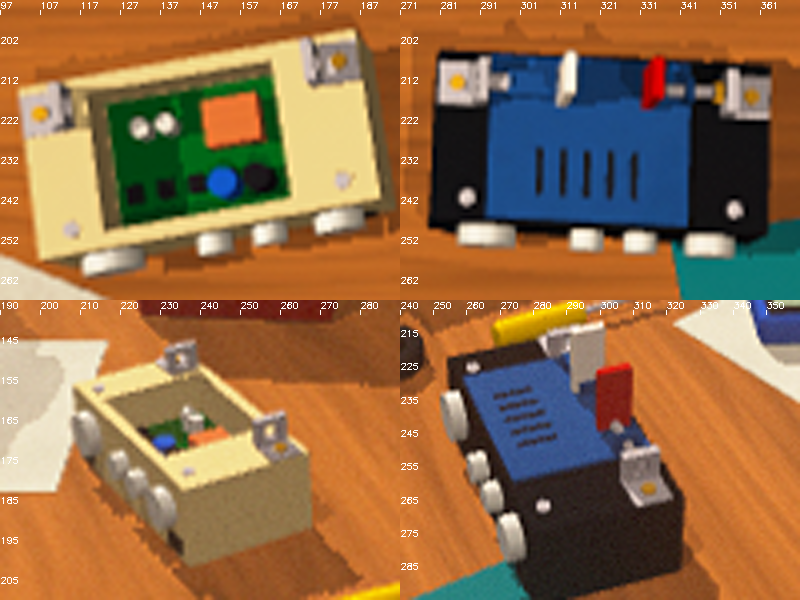

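```bash
cat > h.py <<'E'
import numpy as np,cv2
from cell import sensors,camera_params
P={n:camera_params(n) for n in("top","side")}
def proj(n,pts):
    p=P[n]; return cv2.projectPoints(np.array(pts,float).reshape(-1,3),p["rvec"],p["tvec"],p["mtx"],p["D"])[0].reshape(-1,2)
def world(pose,pts):
    x,y,a=pose; pts=np.array(pts,float); c,s=np.cos(a),np.sin(a)
    return pts@np.array([[c,s,0],[-s,c,0],[0,0,1]])+[x,y,0]
def go(x,y,z,yawdeg):
    s=sensors.read_state(); p=np.array(s["eef_pos"]); yw=s["tool_rot"][2]
    d=np.array([x,y,z])-p; c,q=np.cos(yw),np.sin(yw)
    t=-((yawdeg-np.degrees(yw)+180)%360-180)
    print("rows shift cm",np.round([(c*d[0]+q*d[1])/10,(q*d[0]-c*d[1])/10,-d[2]/10],2),"turn",round(t,2))
E
python3 - <<'E'
from h import *
from scipy.optimize import least_squares
black=[("top",(-0,0,0),None)]
B=[("top",(55,107,70),(281,205)),("top",(55,-107,70),(364,209.5)),("top",(-55,-107,70),(363,251.5)),("top",(-55,107,70),(278.5,248.5)),
("top",(33,76,90),(292.2,212.4)),("top",(33,-77,90),(354,215.1)),
("side",(55,-107,70),(324.6,263.5)),("side",(33,-82,82),(312,254.5)),("side",(33,27,130),(296,213.5)),("side",(33,-27,130),(304.5,225))]
C=[("top",(55,107,70),(102,214.5)),("top",(55,-107,70),(185.75,199.5)),("top",(-55,-107,70),(192.5,242)),("top",(-55,107,70),(107.5,257.5)),
("side",(-55,107,70),(208.75,155.5)),("side",(-55,-107,70),(236.25,182.5)),("side",(55,-107,70),(267,172))]
L=[("top",(33,78,88),(114,218.9)),("top",(33,-76,88),(174,207.6)),("side",(33,-82,82),(257,169.2)),("side",(33,75,82),(235,149.5))]
def res(p,F,dx=0): return np.concatenate([proj(n,world(p,[np.add(q,(dx,0,0))]))[0]-u for n,q,u in F])
for F,x0 in((B,(500,-100,0)),(C,(500,300,.2))):
    r=least_squares(res,x0,args=(F,),loss="soft_l1"); print(np.round(r.x,3),np.degrees(r.x[2]),"hinge",world(r.x,[(33,0,82)])); print(np.round(r.fun.reshape(-1,2),1).tolist())
d=least_squares(lambda q:res(r.x,L,q[0]),[0]); print("lug dx",d.x,np.round(d.fun.reshape(-1,2),1).tolist())
E
```

```text
[ 4.71338e+02 -2.14521e+02 -5.20000e-02] -2.9566857277067533 hinge [[ 504.29364571 -216.22322253   82.        ]]
[[0.1, -0.4], [0.1, -1.4], [0.9, -0.7], [0.9, -1.2], [1.1, -0.2], [-0.1, -0.3], [-1.0, -0.2], [-1.3, 0.2], [-1.8, -1.2], [-2.2, -0.4]]
[4.75136e+02 2.28210e+02 1.79000e-01] 10.251863541502656 hinge [[507.6095274  234.08304702  82.        ]]
[[0.1, -0.2], [0.3, -0.5], [0.4, -1.0], [0.2, -0.4], [-2.4, -0.3], [-1.5, -0.9], [-1.0, -0.1]]
lug dx [1.97340129] [[-1.7, -0.1], [-0.2, -0.1], [-0.6, -2.1], [-1.0, -0.5]]
```

Run:
```python
from h import *
go(508,234,231,177)
```

```text
rows shift cm [-44.24 -30.72  -0.05] turn -10.0
```

```bash
R='[-44.2,-30.7,0,-10]'; python3 -m inch '[[[-44.2,-30.7,0,-10],[-44.2,-30.7,0,-10],[-44.2,-30.7,0,-10],[-44.2,-30.7,0,-10],[-44.2,-30.7,0,-10],[-44.2,-30.7,0,-10],[-44.2,-30.7,0,-10],[-44.2,-30.7,0,-10]]]' 8.54
python3 - <<'E'
from h import *
go(508,100,231,177)
go(504,-216,200,177)
E
```

```text
clock: 0.77
eef_pos: [371.0, 384.6, 231.1]
tool_rot: [-3.141, -0.0, 3.089]
force: [0.5, 0.5, -0.6]
width: 85.2
gripper_force: 0.0
rows shift cm [-1.517e+01 -2.771e+01  1.000e-02] turn 0.01
rows shift cm [-16.41 -59.29   3.11] turn 0.01
```

```bash
python3 -m inch '[[[-15.2,-27.7,0,0],[-15.2,-27.7,0,0],[-15.2,-27.7,0,0],[-15.2,-27.7,0,0],[-15.2,-27.7,0,0],[-15.2,-27.7,0,0],[-15.2,-27.7,0,0],[-15.2,-27.7,0,0]]]'
python3 - <<'E'
from h import *
go(504,-216,200,177)
E
```

```text
clock: 1.43
eef_pos: [508.9, 96.5, 231.2]
tool_rot: [-3.139, 0.001, 3.084]
force: [0.1, 0.0, 0.1]
width: 85.4
gripper_force: 0.0
rows shift cm [ -1.31 -31.22   3.12] turn -0.3
```

```bash
python3 -m inch '[[[-1.3,-31.2,3.1,0],[-1.3,-31.2,3.1,0],[-1.3,-31.2,3.1,0],[-1.3,-31.2,3.1,0],[-1.3,-31.2,3.1,0],[-1.3,-31.2,3.1,0],[-1.3,-31.2,3.1,0],[-1.3,-31.2,3.1,0]]]' ; python3 -m inch '[[[0,0,0,0],[0,0,0,0]]]'
cat > look.py <<'E'
import sys,cv2,numpy as np
from cell import get_image
def c(im,x,y,w,h):
    r=cv2.resize(im[y:y+h,x:x+w],(400,400*h//w),interpolation=cv2.INTER_CUBIC)
    for k in range(0,w,10):
        cv2.putText(r,str(x+k),(k*400//w,8),0,.3,(255,255,255),1)
    for k in range(10,h,10):
        cv2.putText(r,str(y+k),(0,k*400//w+3),0,.3,(255,255,255),1)
    return r
def look(name,tx,ty,sx,sy,w=100,h=100):
    cv2.imwrite(f"pics/{name}.png",np.hstack([c(get_image("top"),tx,ty,w,h),c(get_image("side"),sx,sy,w,h)]))
E
python3 - <<'E'
from h import *
from look import look
go(504,-216,92,177)
look("over",270,165,240,180)
E
```

```text
clock: 2.1
eef_pos: [502.6, -216.4, 199.7]
tool_rot: [-3.139, -0.001, 3.083]
force: [0.1, -0.3, 0.6]
width: 85.2
gripper_force: 0.0
clock: 2.27
eef_pos: [503.3, -211.7, 199.7]
tool_rot: [3.141, -0.001, 3.086]
force: [0.3, 1.6, -0.1]
width: 85.3
gripper_force: 0.0
rows shift cm [-0.09 -0.42 10.77] turn -0.2
```

View pics/over.png

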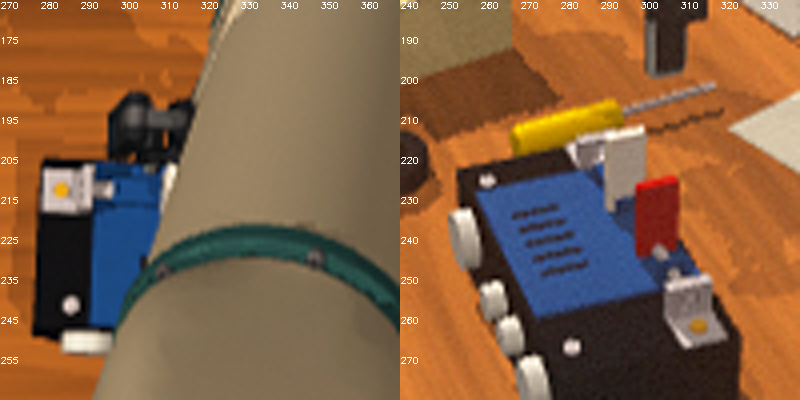

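The finger tip is visible in the side view at about (307,198) and in the top view at about (300,195). The tabs' tops in side are white (295–305,213) and red (299–309,226). I'll check the predictions against these.

Run:
```python
from h import *
s=sensors.read_state();x,y,z=s["eef_pos"];print(x,y,z)
for q in(43,-43,57): 
    for zz in (0,13): print(q,zz,proj("side",[(x,y+q,z+zz)]),proj("top",[(x,y+q,z+zz)]))
b=(471.3,-214.5,-.052)
for nm,p in(("white top centre",(33,27,130)),("red top centre",(33,-27,130)),("white outer -x top",(20,31,130)),("red outer -x",(20,-31,130)),("red outer +x",(46,-31,130))): print(nm,proj("side",world(b,[p])),proj("top",world(b,[p])))
```

```text
504.1641050463309 -208.7493643981479 200.0371485462652
43 0 [[289.88458165 183.17900286]] [[307.2795808  205.47222409]]
43 13 [[289.87630656 178.45671378]] [[307.78752803 204.39135805]]
-43 0 [[304.82848043 201.0967989 ]] [[344.76896411 205.17674836]]
-43 13 [[304.93197603 196.16792032]] [[345.73053585 204.09431965]]
57 0 [[287.6377803  180.48613974]] [[301.1637059  205.52038193]]
57 13 [[287.61419577 175.79685632]] [[301.59751173 204.43975932]]
white top centre [[294.22892948 212.32719624]] [[314.36078919 210.19344824]]
red top centre [[302.25932316 224.56233667]] [[336.47525324 211.14771598]]
white outer -x top [[288.66045922 212.48301195]] [[312.58441618 215.38248222]]
red outer -x [[297.66541289 226.63536162]] [[338.02734023 216.47640279]]
red outer +x [[308.05968444 224.39355279]] [[338.19704684 205.98178423]]
```

```bash
python3 -m inch '[[[0,0,0,0],[0,0,0,0],[0,0,0,0]]]'
python3 - <<'E'
from h import *
go(504.3,-216.2,92,177)
E
```

```text
clock: 2.62
eef_pos: [504.4, -209.0, 200.4]
tool_rot: [3.141, 0.0, 3.092]
force: [-0.1, 0.2, 0.1]
width: 85.5
gripper_force: 0.0
rows shift cm [-0.02 -0.72 10.84] turn 0.13
```

```bash
python3 -m inch '[[[0,-0.7,2,0],[0,-0.7,4,0],[0,-0.7,6,0],[0,-0.7,8,0],[0,-0.7,9.5,0],[0,-0.7,10.3,0],[0,-0.7,10.8,0],[0,-0.7,10.8,0]]]'; python3 -m inch '[[[0,0,0,0],[0,0,0,0]]]';python3 - <<'E'
from h import *
go(504.3,-216.2,92,177)
E
```

```text
clock: 3.28
eef_pos: [503.6, -216.8, 91.7]
tool_rot: [3.141, -0.001, 3.09]
force: [-0.3, 0.4, 0.3]
width: 85.4
gripper_force: 0.0
clock: 3.45
eef_pos: [504.5, -217.5, 93.2]
tool_rot: [-3.141, 0.002, 3.089]
force: [-0.5, 0.4, 0.7]
width: 85.4
gripper_force: 0.0
rows shift cm [0.03 0.13 0.12] turn 0.01
```

```bash
python3 -m inch '[[[0,0,0,0],[0,0,0,0],[0,0,0,0],[0,0,0,0]]]' 6.3; python3 -m inch '[[[0,0,0,0],[0,0,0,0],[0,0,0,0],[0,0,0,0]]]' 5.4;python3 -m inch '[[[0,0,0,0],[0,0,0,0],[0,0,0,0],[0,0,0,0]]]' 4.4
```

```text
clock: 3.78
eef_pos: [504.3, -216.1, 92.8]
tool_rot: [3.14, 0.001, 3.09]
force: [0.3, 3.9, 2.9]
width: 62.7
gripper_force: 2.1
clock: 4.12
eef_pos: [504.7, -213.3, 93.5]
tool_rot: [3.137, 0.001, 3.091]
force: [-0.6, 11.5, 14.0]
width: 54.5
gripper_force: 11.5
clock: 4.45
eef_pos: [505.3, -210.9, 94.2]
tool_rot: [3.134, 0.001, 3.093]
force: [-1.3, 16.2, 20.2]
width: 44.5
gripper_force: 15.6
```

```bash
python3 -m inch '[[[0,0,0,0],[0,0,0,0],[0,0,0,0],[0,0,0,0],[0,0,0,0],[0,0,0,0]]]' 3.2
```

```text
clock: 4.95
eef_pos: [505.5, -211.0, 94.8]
tool_rot: [3.135, 0.002, 3.094]
force: [-4.2, 18.5, 25.3]
width: 35.0
gripper_force: 57.2
```

```bash
python3 -m inch '[[[0,0,-0.1,0],[0,0,-0.2,0],[0,0,-0.2,0],[0,0,-0.2,0]]]'
```

```text
clock: 5.28
eef_pos: [504.5, -216.5, 95.1]
tool_rot: [3.141, 0.001, 3.09]
force: [-0.6, 5.9, 9.7]
width: 34.8
gripper_force: 65.1
```

```bash
python3 -m inch '[[[0,0,-0.1,0],[0,0,-0.2,0],[0,0,-0.2,0],[0,0,-0.2,0]]]'
python3 - <<'E'
from h import *
from look import look
look("squeezed",270,165,240,180)
E
```

```text
clock: 5.62
eef_pos: [503.0, -218.1, 95.7]
tool_rot: [-3.141, -0.001, 3.088]
force: [-0.0, -0.0, -2.9]
width: 34.4
gripper_force: 59.7
```

View pics/squeezed.png

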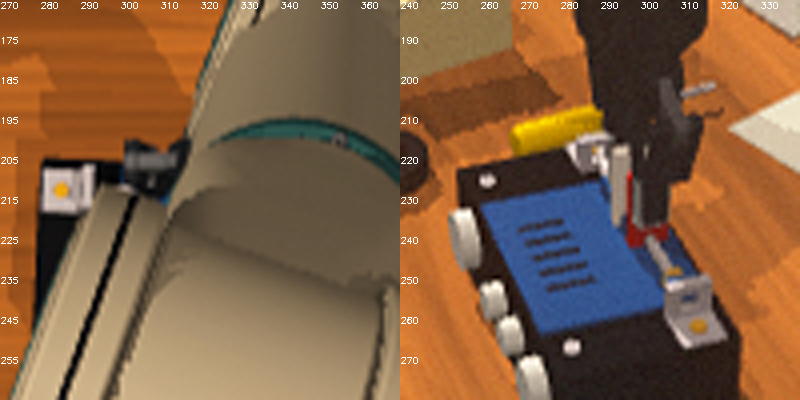

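Side view: the tabs are pinched, the lug hole at (312,254) is empty, and the pin end is at (308,248), clear of the lug. The wrist carries the door's 3 N. Lifting gently.

```bash
python3 -m inch '[[[0,0,-0.4,0],[0,0,-0.8,0],[0,0,-1.2,0],[0,0,-1.2,0]]]'; python3 -m inch '[[[0,0,-1,0],[0,0,-3,0],[0,0,-6,0],[0,0,-9,0],[0,0,-10,0],[0,0,-10,0],[0,0,-10,0]]]';  python3 - <<'E'
from h import *
go(507.6,234.1,210,-169.75)
E
```

```text
clock: 6.05
eef_pos: [504.4, -217.6, 109.3]
tool_rot: [-3.141, 0.002, 3.089]
force: [-0.1, -0.1, -3.5]
width: 34.3
gripper_force: 60.0
clock: 6.63
eef_pos: [503.5, -217.1, 208.2]
tool_rot: [3.142, 0.0, 3.089]
force: [-0.5, -0.2, -3.8]
width: 34.8
gripper_force: 60.4
rows shift cm [ 1.94 45.08 -0.18] turn -13.24
```

Free and hanging. I'll carry it over to the cream case, aiming first at a lug offset of +2 mm, my estimate from the picture.

```bash
python3 -m inch '[[[0.4,4,0,-2],[0.8,8,0,-5],[1.2,12,0,-8],[1.5,16,0,-11],[1.8,20,0,-13.2],[1.8,24,0,-13.2],[1.8,28,0,-13.2],[1.8,32,0,-13.2]]]'
python3 - <<'E'
from h import *
C=(475.136,228.21,.17893)
print(world(C,[(35,0,82)])); x,y,z=world(C,[(35,0,82)])[0]; go(x,y,150,-169.75)
E
```

```text
clock: 7.3
eef_pos: [500.7, 104.7, 206.3]
tool_rot: [-3.141, -0.004, -2.963]
force: [0.5, -0.7, -3.0]
width: 34.7
gripper_force: 60.7
[[509.57721419 234.43918654  82.        ]]
rows shift cm [-3.17 12.61  5.63] turn -0.04
```

```bash
python3 -m inch '[[[-1,3.5,0,0],[-2,7,1,0],[-2.6,10,2.5,0],[-3,12,4,0],[-3.2,12.6,5.2,0],[-3.2,12.6,5.6,0],[-3.2,12.6,5.6,0],[-3.2,12.6,5.6,0]]]'; python3 -m inch '[[[0,0,0,0],[0,0,0,0],[0,0,0,0]]]';python3 - <<'E'
from h import *
from look import look
go(509.6,234.4,100,-169.75)
look("cream",100,170,200,110)
E
```

```text
clock: 7.97
eef_pos: [511.5, 230.3, 151.6]
tool_rot: [-3.139, -0.002, -2.966]
force: [0.2, -0.4, -2.7]
width: 34.7
gripper_force: 60.8
clock: 8.22
eef_pos: [512.3, 232.0, 153.1]
tool_rot: [3.142, 0.001, -2.965]
force: [-0.6, 0.2, -2.6]
width: 34.2
gripper_force: 60.8
rows shift cm [0.22 0.29 5.31] turn -0.14
```

View pics/cream.png

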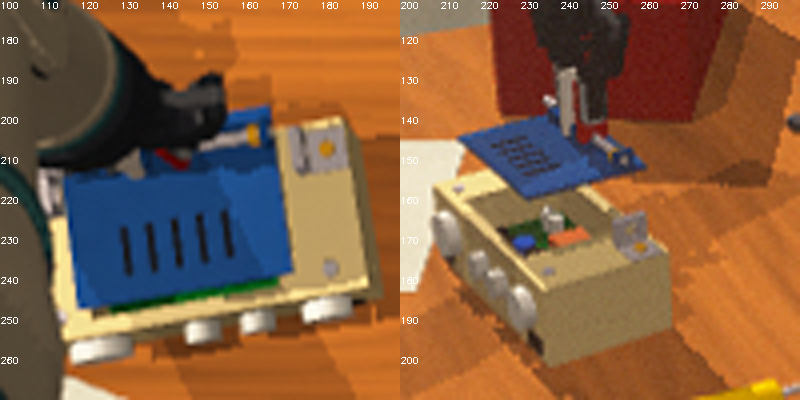

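The door hangs level above the cream case, with its front edge parallel to the rim. Lowering it.

```bash
python3 -m inch '[[[0.2,0.3,1,0],[0.2,0.3,2,0],[0.2,0.3,3,0],[0.2,0.3,4,0],[0.2,0.3,4.8,0],[0.2,0.3,5.2,0],[0.2,0.3,5.3,0],[0.2,0.3,5.3,0]]]'; python3 -m inch '[[[0,0,0.2,0],[0,0,0.4,0],[0,0,0.4,0],[0,0,0.4,0]]]';python3 - <<'E'
from h import *
go(509.6,234.4,95,-169.75)
E
```

```text
clock: 8.98
eef_pos: [509.1, 235.4, 98.8]
tool_rot: [-3.141, -0.001, -2.964]
force: [0.4, -0.2, -3.0]
width: 34.3
gripper_force: 60.8
clock: 9.32
eef_pos: [509.3, 235.5, 95.5]
tool_rot: [3.141, 0.0, -2.964]
force: [0.4, -0.0, -3.4]
width: 34.5
gripper_force: 60.8
rows shift cm [-0.01 -0.12  0.05] turn -0.05
```

```bash
python3 -m inch '[[[0,-0.1,0.1,0],[0,-0.1,0.1,0],[0,-0.1,0.1,0],[0,-0.1,0.1,0]]]'; python3 -m inch '[[[0,0,0.1,0],[0,0,0.1,0],[0,0,0.1,0]]]'
```

```text
clock: 9.65
eef_pos: [509.4, 235.5, 95.2]
tool_rot: [3.14, 0.001, -2.963]
force: [-2.6, 1.7, 6.6]
width: 34.2
gripper_force: 65.3
clock: 9.9
eef_pos: [509.4, 235.6, 95.0]
tool_rot: [3.14, 0.001, -2.963]
force: [-4.3, 1.8, 13.0]
width: 34.6
gripper_force: 67.9
```

```bash
python3 -m inch '[[[0,0,-0.1,0],[0,0,-0.1,0],[0,0,-0.1,0]]]' 4.2; python3 -m inch '[[[0,0,0,0],[0,0,0,0],[0,0,0,0]]]' 4.6; python3 -m inch '[[[0,0,0,0],[0,0,0,0],[0,0,0,0],[0,0,0,0]]]' 5.0
```

```text
clock: 10.15
eef_pos: [509.5, 234.1, 94.1]
tool_rot: [-3.141, 0.0, -2.964]
force: [0.3, -0.2, -1.6]
width: 41.8
gripper_force: 7.9
clock: 10.4
eef_pos: [509.2, 234.3, 93.9]
tool_rot: [-3.141, -0.001, -2.964]
force: [-0.5, -0.2, -3.0]
width: 45.9
gripper_force: 7.3
clock: 10.73
eef_pos: [509.3, 234.5, 94.3]
tool_rot: [3.142, -0.0, -2.963]
force: [-1.0, 0.1, -3.0]
width: 50.1
gripper_force: 6.7
```

At 50 mm the pads still carry the spring, so the tips have passed the lug faces. I'll keep opening.

```bash
python3 -m inch '[[[0,0,0.1,0],[0,0,0.1,0],[0,0,0.1,0]]]' 5.3; python3 -m inch '[[[0,0,0,0],[0,0,0,0],[0,0,0,0]]]' 5.6; python3 -m inch '[[[0,0,0,0],[0,0,0,0],[0,0,0,0],[0,0,0,0]]]' 5.9
```

```text
clock: 10.98
eef_pos: [509.3, 234.5, 93.2]
tool_rot: [-3.142, -0.0, -2.964]
force: [0.6, -0.3, -1.9]
width: 53.0
gripper_force: 6.3
clock: 11.23
eef_pos: [509.3, 234.6, 93.3]
tool_rot: [3.142, -0.0, -2.963]
force: [-0.0, -0.4, -4.5]
width: 56.0
gripper_force: 5.7
clock: 11.57
eef_pos: [509.2, 234.5, 93.1]
tool_rot: [-3.142, -0.0, -2.963]
force: [0.6, 0.7, -5.2]
width: 59.1
gripper_force: 4.9
```

```bash
python3 -m inch '[[[0,0,0,0],[0,0,0,0],[0,0,0,0]]]' 6.2; python3 -m inch '[[[0,0,0,0],[0,0,0,0],[0,0,0,0],[0,0,0,0]]]' 6.6
python3 - <<'E'
from look import look
look("hung",100,170,200,110)
E
```

```text
clock: 11.82
eef_pos: [509.5, 235.3, 93.7]
tool_rot: [3.141, 0.001, -2.963]
force: [-0.7, 2.5, -2.3]
width: 62.0
gripper_force: 1.1
clock: 12.15
eef_pos: [509.7, 234.2, 93.6]
tool_rot: [-3.141, 0.001, -2.964]
force: [0.4, -0.3, -0.0]
width: 65.9
gripper_force: 0.0
```

View pics/hung.png

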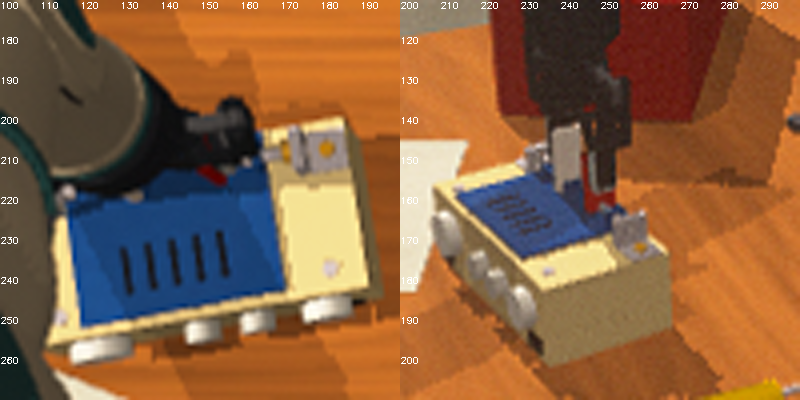

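The door lies flat on the cream rim. The collar at top (173,207) is up against the -y lug, and the tabs let go at 62 mm, so the pin is fully out. I'll open, retreat and check.

```bash
python3 -m inch '[[[0,0,0,0],[0,0,0,0],[0,0,-0.5,0],[0,0,-1.5,0],[0,0,-3,0],[0,0,-5,0],[0,0,-8,0],[0,0,-12,0]]]' 8.5; python3 -m inch '[[[0,0,-3,0],[0,4,-3,0],[0,8,-3,0],[0,12,-3,0],[0,16,-3,0],[0,20,-3,0],[0,20,-3,0],[0,20,-3,0]]]'
python3 - <<'E'
from look import look
look("final",97,180,195,120,100,75)
E
```

```text
clock: 12.92
eef_pos: [507.8, 233.7, 213.4]
tool_rot: [-3.14, -0.004, -2.963]
force: [0.9, 0.8, 0.2]
width: 85.0
gripper_force: 0.0
clock: 13.58
eef_pos: [471.8, 434.7, 243.8]
tool_rot: [3.14, -0.0, -2.958]
force: [0.7, -0.5, -0.0]
width: 85.1
gripper_force: 0.0
```

View pics/final.png

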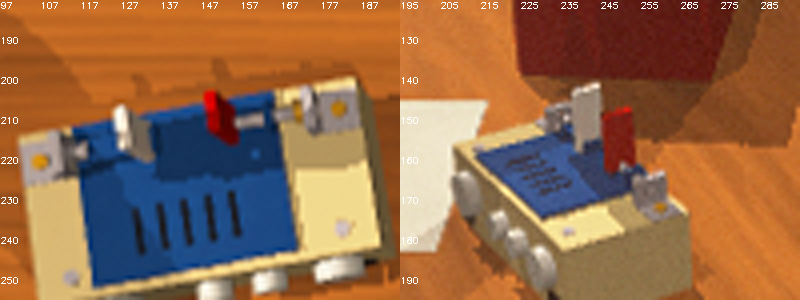

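Both ends sit in the lugs (stub at top (114,217), pin at (172,207)). The tabs are 22 px apart, as they were at the start, and the door is flat. Handing in.

```bash
python3 -m inch '[[[0,0,0,0],[0,0,0,0],[0,0,0,0]]]'; python3 -c "
from cell import order
print(order.finish_job())"
```

```text
clock: 13.93
eef_pos: [474.7, 430.0, 243.7]
tool_rot: [-3.141, 0.0, -2.966]
force: [-1.0, -0.4, -0.6]
width: 85.2
gripper_force: 0.0
the job is handed in; nothing more can be done
None
```

The door now hangs flat and shut on the cream case, with stub and sprung pin seated in the lug holes as far as the pictures and grip readings show. I didn't touch the screwdriver or tape, and I handed the job in at about 14 s; no verdict came back.

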